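# Unhook the stay and shut the console door on its catch

### The job

The small control console has been worked on and its door is still hooked open. Lift the stay rod's eye off the peg on the door, fold the rod back along the sill inside the cabinet, then push the door fully shut until it snaps home on its roller catch. Do not slam or force the door, and leave the tools and other things lying about where they are.

Things in the scene. Friction and masses are not known exactly. Their poses are not given: they have to be found in the camera images.
- console: Fixed light-grey steel operator console on the bench. Origin: on the bench top, in the plane of the door opening, mid-width; x points into the cabinet, y left along its front, z up. Cabinet 300 wide (y +-150), 220 deep (x 0 to 220), on 30 high feet; sill (cabinet floor) at z 45, opening clear from there up to z 288. A sloping desk on top projects over the door (see desk_edge).
- desk_edge (a point): Middle of the lower front edge of the desk, at x -60, z 300 of the console. The desk is 320 wide; its top rises from z 325 here to z 390 at the back. The shut door's face lies 42 back under it, out of reach from straight above: come low from the front with the tool leaning back (wrist to the front) some 30 to 50 degrees.
- door (a joint): Door angle (rad): 0 shut, growing as it opens to the front, about 1.15 when hooked open. Flat steel panel 296 wide, z 36 to 294, 18 thick, 1 kg, hinged at the console's left (y+) edge; shut, its faces are at x -18 and 0. Swings freely (friction 0.06 N m). The dark pull near its free edge is flush. Shut, it meets a firm stop: over 60 N is forcing it; swinging in faster than 1.5 rad/s is slamming.
- catch (a point): Twin sprung roller catch on the frame at the door's free edge (console 15, -118, 200). In the last 0.07 rad a tongue on the door meets it: the push needed at door_push rises to about 12 to 15 N, then from about 0.03 rad the catch pulls the door to 0 with a snap and holds it. Let go sooner and the door springs back a little.
- door_hinge (a point): Point on the door's vertical hinge axis, 100 above the bench (console -9, 143, 100).
- door_push (a point): Point on the door's outer face, 100 above the bench, 178 from the hinge towards the free edge (console -18, -35, 100 when shut); moves with the door. A good place to push: low enough for a leaning tool to pass under the desk.
- peg_top (a point): Top of the upright steel peg, 8 in diameter, 22 high, on a bracket on the inside of the door near its foot, 120 from the hinge, 14 in from the inner face. The stay's eye sits over it; the peg's top is 102 above the bench, 9 above the top of the eye.
- stay_swing (a joint): Swing of the stay rod about the vertical through stay_pivot (rad): 0 folded, lying along the sill just inside the opening, pointing to the console's y+; growing as its end swings out to the front (from y+ towards x-); about 0.66 when hooked on the peg. Stays where it is left. On the way in, the eye may nudge the door a little wider open.
- stay_lift (a joint): Lift of the stay rod about stay_pivot (rad): 0 level, growing as its far end is raised, up to 0.7. It falls back to level when let go. The eye clears the peg from about 0.07.
- stay_pivot (a point): Pivot of the stay rod, on a bracket on the sill, just inside the opening near its right end (console 45, -125, 90). The rod swings and lifts about this point.
- stay_grip (a point): Middle of the rod's grey plastic sleeve, on its axis, 175 from the pivot, 90 above the bench when level. Sleeve round, 16 in diameter, 60 long; the rod is 8 mm round steel, 0.12 kg. Take it across the rod, with the tool leaning back, away from the cabinet.
- stay_eye (a point): Centre of the eye (ring) at the rod's far end, 251 from the pivot: hole about 14, outside about 26, steel 6 thick. Hooked, it encloses the peg and keeps the door from moving either way.
- screwdriver: Screwdriver with black handle, 200 long, lying on the bench to the right of the console: leave alone.
- meter: Black hand-held multimeter, 175 x 85 x 38, lying on the bench to the right of the console: leave alone.
- spray_can: Round can, 56 in diameter, 150 high, standing on the bench to the left of the console: leave alone.
- parts_tray: Grey divided small-parts tray, 160 x 110 x 35, on the bench to the left of the console: leave alone.

How it is judged:
On the way, in this order (a step that is already met when the one before it is completed fails the run):
1. the stay is off the peg and folded back along the sill (within 0.2 rad), lying level (value of joint stay_swing below 0.2 rad and value of joint stay_lift below 0.05 rad), for 0.1 s.
2. the door is shut and held by its catch (within 0.015 rad of fully shut) (value of joint door below 0.015 rad), for 0.2 s.
At the end, for the whole second after the job is handed in: The door is shut on its catch (joint within 0.015 rad of 0) and at rest, the stay lies folded along the sill (swing below 0.15 rad) and level (lift below 0.05 rad), and the screwdriver, meter, can and tray are within 30 mm of where they started (value of joint door below 0.015 rad and value of joint stay_swing below 0.15 rad and value of joint stay_lift below 0.05 rad and not (velocity of joint door above 0.05 rad/s) and velocity of joint door above -0.05 rad/s and distance of each of screwdriver, meter, spray_can, parts_tray from where it was at the start of the episode below 0.03 m); the robot touches nothing.
It fails at once if the door is slammed: it swings in towards its catch faster than 1.5 rad/s (between 0.5 and 0.08 rad) (value of joint door between 0.08 and 0.5 rad and velocity of joint door below -1.5 rad/s).
It fails at once if the door is forced: with the door nearly shut (below 0.5 rad) the robot presses on the console or its door with more than 60 N (value of joint door below 0.5 rad and contact force between any of the fingers, the arm and console above 60 N).
It fails at once if a thing lying about is knocked more than 30 mm away (distance of any of screwdriver, meter, spray_can, parts_tray from where it was at the start of the episode above 0.03 m).
It also fails if it takes over 69 s, if anything falls off the work surface, if the arm or the gripper's body presses on something with over 40 N, if the wrist force passes 120 N, or if a joint passes its speed limit or range.

### The arm

A 6-joint arm with a two-finger parallel gripper is mounted at the origin on the work surface. World frame = base frame: x ahead of the robot, y to its left, z up, the work surface at z = 0. Lengths are in m, angles in rad, forces in N, time in s.
With the tool pointing down it reaches from about 0.375 to 0.975 m from the base axis. Payload 3.8 kg.
Tool frame: the origin (TCP) lies midway between the tips of the shut fingers; the grasp point (between the pads) lies 19 mm behind it; z points along the fingers, y is the line along which they close (so a half turn about z gives the same grasp; the last joint's range is limited). The gripper opens to 85 mm and grips with 20 to 120 N. Pads are 22 mm wide; open, the fingers measure 114 mm over their backs; the gripper's body (76 mm by 85 mm) begins 54 mm behind the grasp point. The pads swing forward as they close: fully open they stand 13 mm farther back than shut.
Start: joints at [-1.346, 0.264, 1.604, -0, 1.274, -0.037], TCP at [0.175, -0.652, 0.231] pointing down, gripper open.
Joint ranges: [-2.63, 2.63], [-0.94, 2.18], [0.31, 2.57], [-1.31, 4.45], [0, 2.66], [-2.55, 2.55]. Speed limits (rad/s): [2.57, 2.57, 3.14, 3.14, 3.14, 3.14].

### API

Orientations are given as a rotation vector (axis times angle).
In Python, from workcell import bot gives the robot as it stands.
- The arm moves only by the tool step_arm, never from a script. Its argument "motion" is a list of rows, each a list of 5 numbers: the finger opening in cm, from 0 to 8.54, then the shift along the tool's x, y, z in cm, then the turn about the tool's z in degrees. In form: [[claw, dx, dy, dz, twist], ...]. A call has 1 to 20 rows; each row is the pose to reach, as a shift and turn from the pose commanded when the call began, along the tool's axes at that moment; what a row does not reach only later rows make up. A row lasts 1/10 s, in which the tool goes at most 50 mm and 8.59 degrees, less where a joint would pass 70% of its speed; a pose out of reach is approached as far as the arm can. A call with a gripper value outside its range is refused whole. The fingers move at their own pace and stop on an object; "force" is the grip in N (left out, the last holds). Time passes only in rows, so rows that repeat a pose let the fingers close. It gives the time, the measured TCP pose, the force, the opening and the grip force at its end, in the units of the state.
- bot.read_state(): the state, without advancing time (a new reading comes with each control period).
- bot.read_camera(name): name is "scene" or "top"; returns (picture, depth): 480x640x3 uint8, red, green, blue; 480x640 float32, m along the optical axis (not along the pixel's ray), 0 where there is no reading.
- bot.calibration(name): a dict with "mtx" (3x3 intrinsics, pixels), "origin" and "orientation" of the camera in the world. Camera axes: x right, y up, looking along -z (the intrinsics and any distortion apply to the point x, -y, -z); pixel columns grow to the right and rows downward; lengths in m; the calibration is good to about 2 mm. A picture is of the moment at which its call begins. calibration takes no time and is no camera call.
- bot.finish_job(): hands the job in; it is judged then, once.
The state is a dict: "time": time; "q": joint angles; "joint_vel": joint speeds; "joint_torque": joint torques, N m; "tool_pos": TCP position; "tcp_rot": TCP orientation; "wrist_force": force on the tool from outside, world axes, zero at the start; "torque": the same for the moment, N m; "width": opening from 0.0 (shut) to 1.0 (fully open); "grip_force": force on a finger pad.
Only numpy, scipy, OpenCV 4.12 (cv2) and the standard library are available. Lean on these libraries where they do the work, as an engineer would, in place of code of your own. Each camera call takes 0.05 s, during which the arm holds its last target. There are 200 camera calls.

## Working session

There is one attempt and no reset: what is moved stays moved. The work goes in short steps, Python scripts to look and compute and a tool call to move; the robot and the scene stay as the last step left them, time stands still between calls to the robot, and variables do not carry over. Pictures are saved under pics/ and viewed, at most 10 in all, crops included, and the job is handed in when it is done.

Besides the shell and the picture viewer there is one more tool, called after ">>>" by a JSON object that holds its "op" and its "data", one argument or row to a line. step_arm: Moves the arm, as the interface text tells. Its arguments: {"type":"object","properties":{"motion":{"type":"array","items":{"type":"array","items":{"type":"number"}}},"force":{"type":"number"}},"required":["motion"]}

```bash
mkdir -p pics; ls; python3 - <<'E'
from workcell import bot
import cv2,numpy as np
s=bot.read_state(); print({k:np.round(v,3).tolist() for k,v in s.items()})
for n in("scene","top"):
    p,d=bot.read_camera(n); cv2.imwrite(f"pics/{n}0.png",p[:,:,::-1]); np.save(f"pics/{n}0d.npy",d)
    print(n,{k:np.round(v,4).tolist() for k,v in bot.calibration(n).items()})
E
```

```text
pics
{'time': 0.0, 'q': [-1.346, 0.265, 1.605, -0.0, 1.274, -0.037], 'joint_vel': [0.001, -0.001, 0.0, 0.001, 0.0, 0.001], 'joint_torque': [-0.001, -51.511, -36.732, -0.0, 0.013, -0.0], 'tool_pos': [0.174, -0.651, 0.23], 'tcp_rot': [-3.113, -0.41, 0.0], 'wrist_force': [1.009, -0.82, 0.734], 'torque': [0.02, -0.036, -0.012], 'grip_force': 0.0, 'width': 0.999}
scene {'mtx': [[453.7079, 0.0, 315.0445], [0.0, 453.7079, 247.5842], [0.0, 0.0, 1.0]], 'origin': [0.9251, -0.0745, 1.2376], 'orientation': [0.3011, 0.2074, 1.2114]}
top {'mtx': [[461.1284, 0.0, 321.3562], [0.0, 461.1284, 239.7153], [0.0, 0.0, 1.0]], 'origin': [0.3711, 0.0461, 1.2976], 'orientation': [0.1379, -0.1459, -1.5812]}
```

View pics/scene0.png

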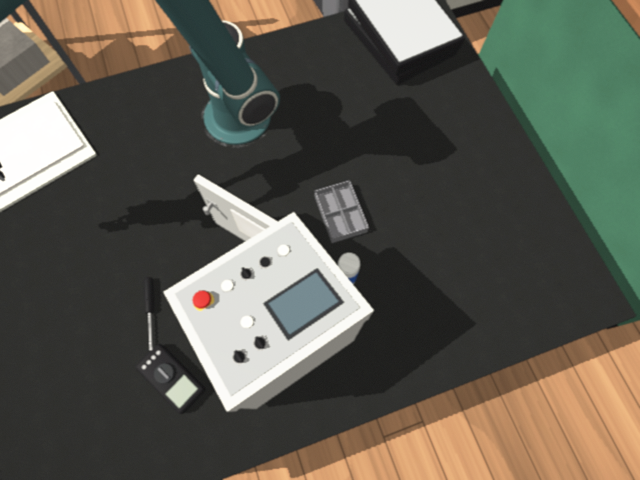

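View pics/top0.png

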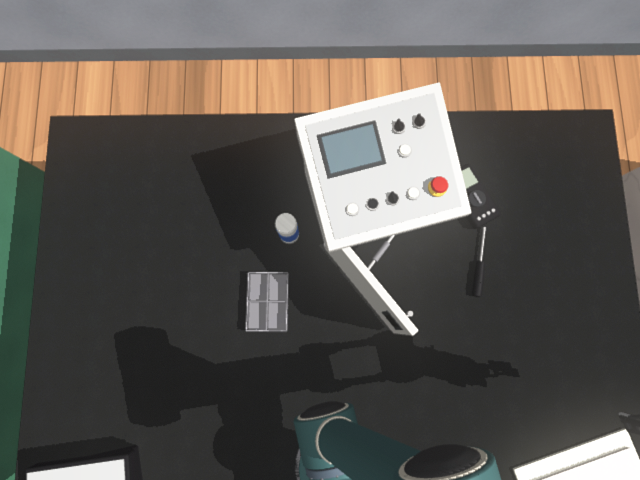

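The scene view shows the console with its desk, and the door open towards the robot with its free end near (197,180). In the top view the desk's front edge runs (330,248)–(470,214), the door goes to (412,330), and the rod shows from (392,237) to (370,268) with its grey sleeve.

```bash
cat > h.py <<'E'
import numpy as np,cv2
from scipy.spatial.transform import Rotation as R
from workcell import bot
def unproj(n,d,u,v,z=None):
    c=bot.calibration(n);K=np.array(c["mtx"]);o=np.array(c["origin"]);Rm=R.from_rotvec(c["orientation"]).as_matrix()
    r=Rm@np.array([(u-K[0,2])/K[0,0],-(v-K[1,2])/K[1,1],-1.])
    if z is not None: return o+r*(z-o[2])/r[2]
    return o+r*(d[int(round(v)),int(round(u))])
def proj(n,P):
    c=bot.calibration(n);K=np.array(c["mtx"]);o=np.array(c["origin"]);Rm=R.from_rotvec(c["orientation"]).as_matrix()
    p=(np.atleast_2d(P)-o)@Rm; return np.c_[K[0,2]+K[0,0]*p[:,0]/-p[:,2],K[1,2]-K[1,1]*p[:,1]/-p[:,2]]
def grid(n,d):
    c=bot.calibration(n);K=np.array(c["mtx"]);o=np.array(c["origin"]);Rm=R.from_rotvec(c["orientation"]).as_matrix()
    v,u=np.mgrid[:480,:640]; r=np.dstack([(u-K[0,2])/K[0,0],-(v-K[1,2])/K[1,1],-np.ones_like(u,float)])
    return o+(r*d[...,None])@Rm.T
E
python3 - <<'E'
from h import *
for n,pts in (("top",[(332,245),(466,212),(438,87),(299,121),(378,255),(371,267),(390,240),(383,249),(412,330),(335,251),(410,313)]),("scene",[(168,294),(295,218),(367,309),(234,407),(205,208),(213,212),(220,216),(196,180),(200,176)])):
    d=np.load(f"pics/{n}0d.npy")
    for p in pts: print(n,p,unproj(n,d,*p).round(3))
    X=grid(n,d); b=X[(X[...,2]<.02)&(d>0)&(abs(X[...,0]-.6)<.4)&(abs(X[...,1])<.4)]; print('bench',np.median(b[:,2]))
a=cv2.imread('pics/top0.png')[190:350,300:500]; b=cv2.imread('pics/scene0.png')[150:270,170:320]
a=cv2.resize(a,(800,600)[:2] if 0 else (600,480),interpolation=2); cv2.imwrite('pics/ca.png',a)
cv2.imwrite('pics/cb.png',cv2.resize(b,(750,600),interpolation=2))
E
```

```text
top (332, 245) [0.536 0.017 0.326]
top (466, 212) [ 0.604 -0.274  0.328]
top (438, 87) [ 0.865 -0.214  0.388]
top (299, 121) [0.792 0.083 0.386]
top (378, 255) [ 0.547 -0.11   0.096]
top (371, 267) [ 0.527 -0.102 -0.004]
top (390, 240) [ 0.587 -0.144  0.094]
top (383, 249) [ 0.563 -0.125  0.093]
top (412, 330) [ 0.355 -0.152  0.293]
top (335, 251) [0.546 0.006 0.182]
top (410, 313) [ 0.392 -0.164  0.216]
bench -0.00014420245324786585
scene (168, 294) [ 0.613 -0.279  0.328]
scene (295, 218) [0.541 0.021 0.328]
scene (367, 309) [0.79  0.082 0.389]
scene (234, 407) [ 0.872 -0.207  0.378]
scene (205, 208) [ 0.391 -0.168  0.212]
scene (213, 212) [ 0.364 -0.159  0.124]
scene (220, 216) [ 0.382 -0.144  0.125]
scene (196, 180) [ 0.358 -0.161  0.295]
scene (200, 176) [ 0.354 -0.149  0.299]
bench 0.0006513898707476429
```

View pics/cb.png

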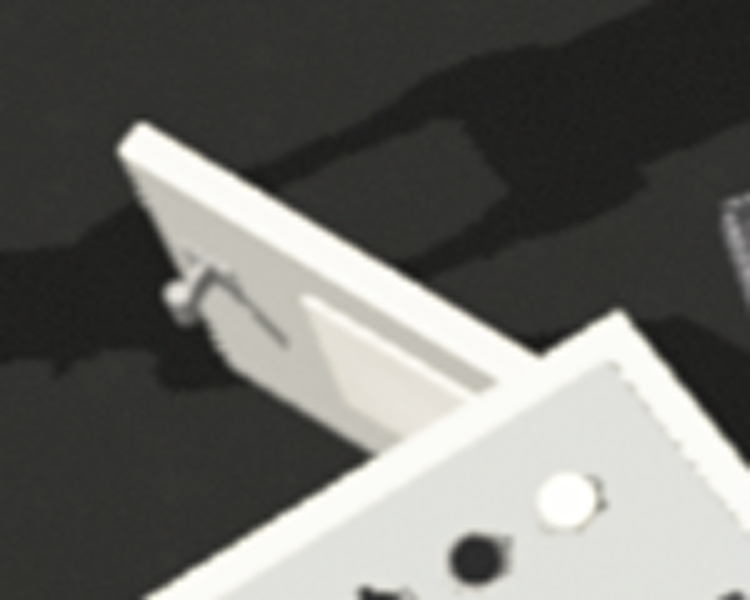

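View pics/ca.png

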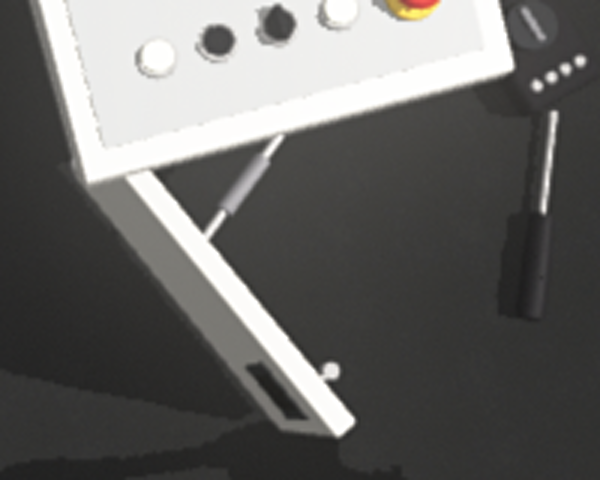

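The scene crop shows the peg-side of the door and its catch tongue; the rod itself is hidden. The top crop shows the rod from about (280,137) to (205,238), with the grey sleeve around (245,184), i.e. full-image (382,251).

```bash
cat >> h.py <<'E'
def console(dt,ds=None):
    P=[]
    for n,d in (("top",dt),("scene",ds)):
        if d is None: continue
        X=grid(n,d); m=(X[...,2]>.318)&(X[...,2]<.40)&(d>0)&(X[...,0]>.45)&(X[...,0]<.95)&(abs(X[...,1]+.1)<.25)
        P.append(X[m])
    return P
E
python3 - <<'E'
from h import *
dt=np.load("pics/top0d.npy");ds=np.load("pics/scene0d.npy")
for P in console(dt,ds):
    r=cv2.minAreaRect((P[:,:2]*1000).astype(np.float32)); print(r, cv2.boxPoints(r).round(0).tolist())
for n,d in(("top",dt),("scene",ds)):
    X=grid(n,d); m=(abs(X[...,2]-.294)<.006)&(d>0)&(X[...,0]>.3)&(X[...,0]<.54)&(X[...,1]>-.2)&(X[...,1]<.02)
    P=X[m][:,:2]*1000; r=cv2.minAreaRect(P.astype(np.float32)); print(n,'door',len(P),r,cv2.boxPoints(r).round(0).tolist())
X=grid("top",dt); m=(abs(X[...,2]-.093)<.02)&(d>0); 
v,u=np.where(m); k=(u>365)&(u<400)&(v>230)&(v<275); Q=X[v[k],u[k]]; print(len(Q),Q[:,2].min(),Q[:,2].max())
f=cv2.fitLine(Q[:,:2].astype(np.float32),2,0,.01,.01).ravel(); print('rod',f)
E
```

```text
((701.7642822265625, -96.97201538085938), (282.5004577636719, 321.41748046875), 14.211567878723145) [[525.0, 24.0], [604.0, -287.0], [878.0, -218.0], [799.0, 93.0]]
((699.60986328125, -97.41206359863281), (281.68267822265625, 320.6570739746094), 14.283614158630371) [[524.0, 23.0], [603.0, -288.0], [876.0, -218.0], [797.0, 93.0]]
top door 921 ((443.73883056640625, -84.8165512084961), (238.61737060546875, 18.83503532409668), 37.76487731933594) [[344.0, -150.0], [355.0, -165.0], [544.0, -19.0], [532.0, -4.0]]
scene door 728 ((436.8166809082031, -91.44099426269531), (222.3645477294922, 20.201719284057617), 37.42292785644531) [[342.0, -151.0], [355.0, -167.0], [531.0, -32.0], [519.0, -16.0]]
192 0.0842586621166661 0.10131668603293686
rod [ 0.78790385 -0.6157983   0.55711955 -0.11744338]
```

>>> {"op": "step_arm", "data": {
  "motion": [
    [8.5,0,0,-5,0],
    [8.5,0,0,-10,0],
    [8.5,0,0,-15,0],
    [8.5,0,0,-20,0],
    [8.5,0,0,-25,0],
    [8.5,0,0,-30,0],
    [8.5,5,-5,-32,0],
    [8.5,10,-10,-32,0],
    [8.5,15,-15,-32,0],
    [8.5,20,-20,-32,0],
    [8.5,25,-25,-32,0],
    [8.5,30,-30,-32,0],
    [8.5,35,-35,-32,0],
    [8.5,40,-40,-32,0],
    [8.5,45,-45,-32,0],
    [8.5,50,-50,-32,0],
    [8.5,55,-55,-32,0],
    [8.5,60,-60,-32,0],
    [8.5,64,-67,-32,0],
    [8.5,64,-67,-32,0]
  ]
}}

```text
time: 2.1
tool_pos: [0.5184, -0.0425, 0.5508]
tcp_rot: [3.115, 0.41, -0.001]
wrist_force: [0.9, 0.1, -0.5]
width: 0.999
grip_force: 0.0
```

>>> {"op": "step_arm", "data": {
  "motion": [
    [8.5,10,-13,0,0],
    [8.5,20,-13,0,0],
    [8.5,30,-13,0,0],
    [8.5,40,-13,0,0],
    [8.5,50,-13,0,0],
    [8.5,60,-13,0,0],
    [8.5,65,-13,0,0],
    [8.5,65,-13,0,0],
    [8.5,65,-13,0,0],
    [8.5,65,-13,0,0],
    [8.5,65,-13,0,0],
    [8.5,65,-13,0,0],
    [8.5,65,-13,0,0],
    [8.5,65,-13,0,0]
  ]
}}

```text
time: 3.5
tool_pos: [0.9021, 0.1947, 0.4617]
tcp_rot: [-3.111, -0.409, -0.068]
wrist_force: [0.2, -1.4, 0.9]
width: 0.997
grip_force: 0.0
```

```bash
python3 - <<'E'
from h import *
s=bot.read_state(); print(s['time'],np.round(s['q'],3),np.round(s['tool_pos'],3)); print(R.from_rotvec(s['tcp_rot']).as_matrix().round(3))
E
```

```text
3.5 [1.850e-01 8.550e-01 3.110e-01 1.000e-03 1.932e+00 1.495e+00] [0.902 0.195 0.462]
[[ 0.965  0.259  0.042]
 [ 0.259 -0.966  0.009]
 [ 0.043  0.002 -0.999]]
```

>>> {"op": "step_arm", "data": {
  "motion": [
    [8.5,10,0,-40,0],
    [8.5,10,0,-40,0],
    [8.5,10,0,-40,0],
    [8.5,10,0,-40,0],
    [8.5,10,0,-40,0],
    [8.5,10,0,-40,0]
  ]
}}

```text
time: 4.1
tool_pos: [0.8185, 0.1792, 0.5956]
tcp_rot: [-3.106, -0.409, -0.12]
wrist_force: [0.6, 0.5, -0.0]
width: 1.002
grip_force: 0.0
```

```bash
cat > st.py <<'E'
from h import *
s=bot.read_state(); print(s['time'],np.round(s['q'],3),np.round(s['tool_pos'],3),np.round(s['wrist_force'],1)); print(R.from_rotvec(s['tcp_rot']).as_matrix().round(3))
E
python3 st.py
```

```text
4.1 [1.850e-01 7.010e-01 3.110e-01 2.000e-03 2.053e+00 1.495e+00] [0.818 0.179 0.596] [ 0.6  0.5 -0. ]
[[ 0.963  0.259  0.075]
 [ 0.258 -0.966  0.016]
 [ 0.076  0.004 -0.997]]
```

>>> {"op": "step_arm", "data": {
  "motion": [
    [8.5,0,0,-100,0],
    [8.5,0,0,-100,0],
    [8.5,0,0,-100,0],
    [8.5,0,0,-100,0],
    [8.5,0,0,-100,0],
    [8.5,0,0,-100,0],
    [8.5,0,0,-100,0],
    [8.5,0,0,-100,0],
    [8.5,0,0,-100,0],
    [8.5,0,0,-100,0]
  ]
}}

```text
time: 5.1
tool_pos: [0.6063, 0.1328, 0.7955]
tcp_rot: [-3.103, -0.408, -0.157]
wrist_force: [0.1, 0.4, -0.1]
width: 0.995
grip_force: 0.0
```

```bash
python3 st.py
```

```text
5.1 [0.173 0.417 0.312 0.006 2.313 1.486] [0.606 0.133 0.796] [ 0.1  0.4 -0.1]
[[ 0.961  0.259  0.098]
 [ 0.258 -0.966  0.021]
 [ 0.1    0.005 -0.995]]
```

>>> {"op": "step_arm", "data": {
  "motion": [
    [8.5,0,0,-100,0],
    [8.5,0,0,-100,0],
    [8.5,0,0,-100,0],
    [8.5,0,0,-100,0],
    [8.5,0,0,-100,0],
    [8.5,0,0,-100,0],
    [8.5,0,0,-100,0],
    [8.5,0,0,-100,0],
    [8.5,0,0,-100,0],
    [8.5,0,0,-100,0],
    [8.5,0,0,-100,0],
    [8.5,0,0,-100,0],
    [8.5,0,0,-100,0],
    [8.5,0,0,-100,0],
    [8.5,0,0,-100,0]
  ]
}}

```text
time: 6.6
tool_pos: [0.3742, 0.082, 0.9156]
tcp_rot: [-3.099, -0.408, -0.187]
wrist_force: [0.9, -0.5, 0.3]
width: 0.993
grip_force: 0.0
```

```bash
python3 st.py
```

```text
6.6 [0.143 0.16  0.312 0.015 2.55  1.465] [0.374 0.082 0.916] [ 0.9 -0.5  0.3]
[[ 0.959  0.258  0.117]
 [ 0.257 -0.966  0.025]
 [ 0.119  0.006 -0.993]]
```

>>> {"op": "step_arm", "data": {
  "motion": [
    [8.5,84,0,10,0],
    [8.5,84,0,10,0],
    [8.5,84,0,10,0],
    [8.5,84,0,10,0],
    [8.5,84,0,10,0],
    [8.5,84,0,10,0],
    [8.5,84,0,10,0],
    [8.5,84,0,10,0],
    [8.5,84,0,10,0],
    [8.5,84,0,10,0],
    [8.5,84,0,10,0],
    [8.5,84,0,10,0],
    [8.5,84,0,10,0],
    [8.5,84,0,10,0],
    [8.5,84,0,10,0],
    [8.5,84,0,10,0]
  ]
}}

```text
time: 8.2
tool_pos: [0.7854, 0.196, 0.6594]
tcp_rot: [-3.091, -0.407, -0.243]
wrist_force: [-0.4, -0.4, 0.7]
width: 0.997
grip_force: 0.0
```

```bash
python3 st.py
```

```text
8.2 [2.130e-01 6.230e-01 3.120e-01 1.000e-03 2.051e+00 1.523e+00] [0.785 0.196 0.659] [-0.4 -0.4  0.7]
[[ 0.954  0.258  0.152]
 [ 0.256 -0.966  0.034]
 [ 0.155  0.006 -0.988]]
```

>>> {"op": "step_arm", "data": {
  "motion": [
    [8.5,80,0,-30,0],
    [8.5,80,0,-30,0],
    [8.5,80,0,-30,0],
    [8.5,80,0,-30,0],
    [8.5,80,0,-30,0],
    [8.5,80,0,-30,0],
    [8.5,80,0,-30,0],
    [8.5,80,0,-30,0],
    [8.5,80,0,-30,0],
    [8.5,80,0,-30,0]
  ]
}}

```text
time: 9.2
tool_pos: [0.8502, 0.2176, 0.6027]
tcp_rot: [-3.081, -0.406, -0.304]
wrist_force: [-0.3, -0.5, 0.6]
width: 0.995
grip_force: 0.0
```

```bash
python3 st.py
```

```text
9.2 [2.220e-01 6.980e-01 3.120e-01 1.000e-03 1.935e+00 1.531e+00] [0.85  0.218 0.603] [-0.3 -0.5  0.6]
[[ 0.947  0.258  0.19 ]
 [ 0.255 -0.966  0.044]
 [ 0.195  0.007 -0.981]]
```

>>> {"op": "step_arm", "data": {
  "motion": [
    [8.5,80,0,-20,0],
    [8.5,80,0,-20,0],
    [8.5,80,0,-20,0],
    [8.5,80,0,-20,0],
    [8.5,80,0,-20,0],
    [8.5,80,0,-20,0],
    [8.5,80,0,-20,0],
    [8.5,80,0,-20,0],
    [8.5,80,0,-20,0],
    [8.5,80,0,-20,0],
    [8.5,80,0,-20,0],
    [8.5,80,0,-20,0],
    [8.5,80,0,-20,0],
    [8.5,80,0,-20,0],
    [8.5,80,0,-20,0],
    [8.5,80,0,-20,0],
    [8.5,80,0,-20,0],
    [8.5,80,0,-20,0],
    [8.5,80,0,-20,0],
    [8.5,80,0,-20,0]
  ]
}}

```text
time: 11.2
tool_pos: [0.9275, 0.2422, 0.5198]
tcp_rot: [-3.069, -0.404, -0.37]
wrist_force: [0.0, 0.4, 0.6]
width: 0.993
grip_force: 0.0
```

```bash
python3 st.py
```

```text
11.2 [2.290e-01 8.010e-01 3.120e-01 1.000e-03 1.790e+00 1.538e+00] [0.927 0.242 0.52 ] [0.  0.4 0.6]
[[ 0.938  0.258  0.231]
 [ 0.253 -0.966  0.054]
 [ 0.237  0.007 -0.972]]
```

>>> {"op": "step_arm", "data": {
  "motion": [
    [8.5,80,0,-30,0]
  ]
}}

```text
time: 11.3
tool_pos: [0.9368, 0.245, 0.5241]
tcp_rot: [-3.059, -0.403, -0.419]
wrist_force: [1.5, 0.5, 0.2]
width: 0.991
grip_force: 0.0
```

>>> {"op": "step_arm", "data": {
  "motion": [
    [8.5,80,0,-30,0],
    [8.5,80,0,-30,0]
  ]
}}

```text
time: 11.5
tool_pos: [0.9468, 0.2484, 0.5361]
tcp_rot: [-3.043, -0.401, -0.489]
wrist_force: [0.5, -0.3, -0.7]
width: 0.99
grip_force: 0.0
```

>>> {"op": "step_arm", "data": {
  "motion": [
    [8.5,80,0,-30,0],
    [8.5,80,0,-30,0],
    [8.5,80,0,-30,0],
    [8.5,80,0,-30,0]
  ]
}}

```text
time: 11.9
tool_pos: [0.953, 0.2511, 0.551]
tcp_rot: [-3.027, -0.399, -0.553]
wrist_force: [-0.2, -0.5, 0.7]
width: 0.995
grip_force: 0.0
```

>>> {"op": "step_arm", "data": {
  "motion": [
    [8.5,80,0,-15,0],
    [8.5,80,0,-15,0]
  ]
}}

```text
time: 12.1
tool_pos: [0.969, 0.2558, 0.5533]
tcp_rot: [-3.009, -0.397, -0.618]
wrist_force: [-0.3, 0.5, 0.1]
width: 0.992
grip_force: 0.0
```

>>> {"op": "step_arm", "data": {
  "motion": [
    [8.5,80,0,-15,0],
    [8.5,80,0,-15,0]
  ]
}}

```text
time: 12.3
tool_pos: [0.9825, 0.2599, 0.5575]
tcp_rot: [-2.991, -0.395, -0.679]
wrist_force: [0.1, -0.1, -0.3]
width: 0.997
grip_force: 0.0
```

>>> {"op": "step_arm", "data": {
  "motion": [
    [8.5,80,0,-10,0],
    [8.5,80,0,-10,0]
  ]
}}

```text
time: 12.5
tool_pos: [0.9969, 0.2641, 0.5625]
tcp_rot: [-2.97, -0.393, -0.743]
wrist_force: [-0.5, 0.5, 0.3]
width: 0.992
grip_force: 0.0
```

>>> {"op": "step_arm", "data": {
  "motion": [
    [8.5,80,0,-10,0],
    [8.5,80,0,-10,0]
  ]
}}

```text
time: 12.7
tool_pos: [1.009, 0.2677, 0.5703]
tcp_rot: [-2.949, -0.39, -0.805]
wrist_force: [-0.1, -0.0, -0.2]
width: 0.992
grip_force: 0.0
```

>>> {"op": "step_arm", "data": {
  "motion": [
    [8.5,80,0,-5,0],
    [8.5,80,0,-5,0]
  ]
}}

```text
time: 12.9
tool_pos: [1.0221, 0.2716, 0.5777]
tcp_rot: [-2.925, -0.387, -0.869]
wrist_force: [0.3, -0.1, 0.2]
width: 0.993
grip_force: 0.0
```

>>> {"op": "step_arm", "data": {
  "motion": [
    [8.5,80,0,-5,0],
    [8.5,80,0,-5,0]
  ]
}}

```text
time: 13.1
tool_pos: [1.0329, 0.2748, 0.5876]
tcp_rot: [-2.901, -0.384, -0.93]
wrist_force: [0.0, 0.7, 0.6]
width: 0.994
grip_force: 0.0
```

>>> {"op": "step_arm", "data": {
  "motion": [
    [8.5,80,0,0,0],
    [8.5,80,0,0,0]
  ]
}}

```text
time: 13.3
tool_pos: [1.0446, 0.2783, 0.597]
tcp_rot: [-2.875, -0.381, -0.993]
wrist_force: [-0.6, -0.5, 0.5]
width: 0.994
grip_force: 0.0
```

```bash
python3 st.py
```

```text
13.3 [0.234 0.785 0.312 0.009 1.381 1.543] [1.045 0.278 0.597] [-0.6 -0.5  0.5]
[[ 0.76   0.258  0.597]
 [ 0.208 -0.966  0.152]
 [ 0.616  0.009 -0.788]]
```

>>> {"op": "step_arm", "data": {
  "motion": [
    [8.5,80,0,0,0],
    [8.5,80,0,0,0]
  ]
}}

```text
time: 13.5
tool_pos: [1.0541, 0.2812, 0.6086]
tcp_rot: [-2.849, -0.378, -1.052]
wrist_force: [0.1, -0.1, -1.3]
width: 0.994
grip_force: 0.0
```

>>> {"op": "step_arm", "data": {
  "motion": [
    [8.5,80,0,0,0],
    [8.5,80,0,0,0]
  ]
}}

```text
time: 13.7
tool_pos: [1.0612, 0.2834, 0.624]
tcp_rot: [-2.821, -0.374, -1.112]
wrist_force: [-0.2, 0.2, -0.6]
width: 0.999
grip_force: 0.0
```

>>> {"op": "step_arm", "data": {
  "motion": [
    [8.5,80,0,0,0],
    [8.5,80,0,0,0]
  ]
}}

```text
time: 13.9
tool_pos: [1.066, 0.2851, 0.6423]
tcp_rot: [-2.791, -0.371, -1.171]
wrist_force: [0.1, -0.8, -0.5]
width: 0.993
grip_force: 0.0
```

```bash
python3 st.py; python3 - <<'E'
from h import *
# console frame, targets
th=np.arctan2(69,274); ex=np.array([np.cos(th),np.sin(th),0]);ey=np.array([-np.sin(th),np.cos(th),0]);
O=np.array([.6226,-.117,0]); W=lambda x,y,z:O+ex*x/1e3+ey*y/1e3+np.array([0,0,z/1e3])
print(th,'pivot',W(45,-125,90))
for a in(.658,.3,0):
  for r in (175,251): print(a,r,W(45-r*np.sin(a),-125+r*np.cos(a),90).round(3))
# DH fit: in-plane model from recorded q (q4=0): r,z
D=np.array([[.265,1.605,1.274,np.hypot(.174,.651),.230],[.855,.311,1.932,np.hypot(.902,.195),.462],[.701,.311,2.053,np.hypot(.818,.179),.596],[.417,.312,2.313,np.hypot(.606,.133),.796],[.16,.312,2.55,np.hypot(.374,.082),.916],[.623,.312,2.051,np.hypot(.785,.196),.659],[.785,.312,1.381,np.hypot(1.045,.278),.597]])
A=[];b=[]
for q2,q3,q5,r,z in D:
  s1,s2,s3=q2,q2+q3,q2+q3+q5
  # r=a1+l1 sin s1 + l2 sin s2 + e2 cos s2 + L sin s3
  A+= [[1,0,np.sin(s1),np.sin(s2),np.cos(s2),np.sin(s3)],[0,1,np.cos(s1),np.cos(s2),-np.sin(s2),np.cos(s3)]];b+=[r,z]
x,res,_,_=np.linalg.lstsq(np.array(A),np.array(b),rcond=None);print('a1,d1,l1,l2,e2,L',x.round(3),res)
E
```

```text
13.9 [0.235 0.768 0.312 0.012 1.269 1.543] [1.066 0.285 0.642] [ 0.1 -0.8 -0.5]
[[ 0.676  0.257  0.69 ]
 [ 0.187 -0.966  0.177]
 [ 0.712  0.009 -0.702]]
0.24669539963777412 pivot [ 0.6967627  -0.22722655  0.09      ]
0.658 175 [ 0.559 -0.119  0.09 ]
0.658 251 [ 0.499 -0.072  0.09 ]
0.3 175 [ 0.606 -0.078  0.09 ]
0.3 251 [ 0.566 -0.013  0.09 ]
0 175 [ 0.654 -0.058  0.09 ]
0 251 [0.635 0.016 0.09 ]
a1,d1,l1,l2,e2,L [0.    0.254 0.511 0.566 0.002 0.348] [1.63450656e-06]
```

>>> {"op": "step_arm", "data": {
  "motion": [
    [8.5,-78,-72,-75,-90],
    [8.5,-78,-72,-75,-90],
    [8.5,-78,-72,-75,-90],
    [8.5,-78,-72,-75,-90],
    [8.5,-78,-72,-75,-90],
    [8.5,-78,-72,-75,-90],
    [8.5,-78,-72,-75,-90],
    [8.5,-78,-72,-75,-90],
    [8.5,-78,-72,-75,-90],
    [8.5,-78,-72,-75,-90],
    [8.5,-78,-72,-75,-90],
    [8.5,-78,-72,-75,-90],
    [8.5,-78,-72,-75,-90],
    [8.5,-78,-72,-75,-90],
    [8.5,-78,-72,-75,-90],
    [8.5,-78,-72,-75,-90],
    [8.5,-78,-72,-75,-90],
    [8.5,-78,-72,-75,-90],
    [8.5,-78,-72,-75,-90],
    [8.5,-78,-72,-75,-90]
  ]
}}

```text
time: 15.9
tool_pos: [0.1284, 0.602, 0.6154]
tcp_rot: [1.537, 2.005, 0.833]
wrist_force: [-0.3, 1.3, 0.6]
width: 0.991
grip_force: 0.0
```

```bash
cat >> h.py <<'E'
th=.2467; ex=np.array([np.cos(th),np.sin(th),0]);ey=np.array([-np.sin(th),np.cos(th),0])
O=np.array([.6226,-.117,0])
def W(x,y,z): return O+ex*x/1e3+ey*y/1e3+np.array([0,0,z/1e3])
def C(p): d=np.asarray(p)-O; return np.array([d@ex,d@ey,d[2]])*1e3
def fk(q):
    q1,q2,q3,q4,q5,q6=q
    Ra=R.from_euler('ZY',[q1,q2]); Rb=Ra*R.from_euler('y',q3); w=np.array([0,0,.254])+Ra.apply([0,0,.511])+Rb.apply([0.002,0,.566])
    T=Rb*R.from_euler('ZYZ',[q4,q5,q6])
    return w+T.apply([0,0,.348]),T,w
lo=np.array([-2.63,-.94,.31,-1.31,0,-2.55]);hi=np.array([2.63,2.18,2.57,4.45,2.66,2.55])
def ik(p,Rt,q0):
    from scipy.optimize import least_squares
    off=OFF
    def f(q):
        a,T,_=fk(q); return np.r_[(a-p)*5,((T*off).inv()*Rt).as_rotvec()]
    r=least_squares(f,np.clip(q0,lo+1e-3,hi-1e-3),bounds=(lo,hi)); return r.x,np.abs(r.fun).max()
# tool offset from recorded state
OFF=fk([.235,.768,.312,.012,1.269,1.543])[1].inv()*R.from_rotvec([-2.791,-.371,-1.171])
def show():
    s=bot.read_state(); T=R.from_rotvec(s['tcp_rot']); z=T.as_matrix()[:,2]
    print('t',round(s['time'],2),'q',np.round(s['q'],2),'tcp',np.round(s['tool_pos'],4),'con',C(s['tool_pos']).round(1),'F',np.round(s['wrist_force'],1),'w',round(float(s['width']),3))
    print('lean',np.degrees(np.arccos(-z[2])).round(1),'az',np.degrees(np.arctan2(z[1],z[0])).round(1)); return s,T
def delta(T,d): return (T.inv().apply(d)*100).round(1)
E
python3 - <<'E'
from h import *
print(OFF.as_rotvec().round(3))
s,T=show(); p,Tf,w=fk(s['q']); print(p,w, ((Tf*OFF).inv()*T).magnitude())
print('to start', delta(T,np.array([-.17,.70,.6])-s['tool_pos']))
for az in(100,110): a=np.radians(az); print(delta(T,[np.cos(a),np.sin(a),0]),delta(T,[0,0,1]))
E
```

```text
[-0.000e+00  1.000e-03  1.571e+00]
t 15.9 q [ 1.73 -0.01  1.41 -0.79  1.63  1.37] tcp [0.1284 0.602  0.6154] con [-303.6  817.9  615.4] F [-0.3  1.3  0.6] w 0.991
lean 45.5 az 14.4
[0.15324994 0.60586758 0.61571853] [-0.08698998  0.54412695  0.85980227] 0.0008549187719417332
to start [ 17.1 -19.5 -17.8]
[99.6  6.5  5.5] [ -0.8  71.3 -70.1]
[99.6 -5.7 -6.9] [ -0.8  71.3 -70.1]
```

>>> {"op": "step_arm", "data": {
  "motion": [
    [8.5,80,5,-5,0],
    [8.5,80,5,-5,0],
    [8.5,80,5,-5,0],
    [8.5,80,5,-5,0],
    [8.5,80,5,-5,0],
    [8.5,80,5,-5,0],
    [8.5,80,5,-5,0],
    [8.5,80,5,-5,0],
    [8.5,80,5,-5,0]
  ]
}}

```text
time: 16.8
tool_pos: [0.0371, 0.9434, 0.5909]
tcp_rot: [1.519, 2.018, 0.873]
wrist_force: [-0.3, -0.0, 0.8]
width: 0.994
grip_force: 0.0
```

>>> {"op": "step_arm", "data": {
  "motion": [
    [8.5,80,20,-20,0],
    [8.5,80,20,-20,0]
  ]
}}

```text
time: 17.0
tool_pos: [0.028, 0.962, 0.589]
tcp_rot: [1.51, 2.03, 0.934]
wrist_force: [0.7, -0.6, 0.7]
width: 0.993
grip_force: 0.0
```

>>> {"op": "step_arm", "data": {
  "motion": [
    [8.5,80,20,-20,0],
    [8.5,80,20,-20,0]
  ]
}}

```text
time: 17.2
tool_pos: [0.0161, 0.9803, 0.5825]
tcp_rot: [1.494, 2.043, 0.985]
wrist_force: [-0.6, 0.5, -0.4]
width: 0.999
grip_force: 0.0
```

```bash
python3 -c "
from h import *
s,T=show(); print(T.as_matrix().round(2)); p,Tf,w=fk(s['q']); print(w)"
```

```text
t 17.2 q [ 1.79  0.85  0.31 -0.84  1.71  1.24] tcp [0.0161 0.9803 0.5825] con [-320.2 1212.2  582.5] F [-0.6  0.5 -0.4] w 0.999
lean 48.7 az 23.0
[[-0.33  0.64  0.69]
 [ 0.94  0.17  0.29]
 [ 0.07  0.75 -0.66]]
[-0.1999606   0.8828125   0.81278683]
```

>>> {"op": "step_arm", "data": {
  "motion": [
    [8.5,80,0,-28,0],
    [8.5,80,0,-28,0]
  ]
}}

```text
time: 17.4
tool_pos: [-0.0198, 0.9952, 0.5687]
tcp_rot: [1.477, 2.058, 1.031]
wrist_force: [-1.4, -0.3, 0.5]
width: 0.997
grip_force: 0.0
```

>>> {"op": "step_arm", "data": {
  "motion": [
    [8.5,80,0,-28,0],
    [8.5,80,0,-28,0]
  ]
}}

```text
time: 17.6
tool_pos: [-0.0561, 1.0072, 0.5574]
tcp_rot: [1.458, 2.074, 1.079]
wrist_force: [-0.3, 0.6, -0.1]
width: 0.999
grip_force: 0.0
```

>>> {"op": "step_arm", "data": {
  "motion": [
    [8.5,80,0,-28,0],
    [8.5,80,0,-28,0]
  ]
}}

```text
time: 17.8
tool_pos: [-0.0901, 1.0162, 0.5504]
tcp_rot: [1.442, 2.088, 1.127]
wrist_force: [0.1, 0.2, 0.0]
width: 0.995
grip_force: 0.0
```

>>> {"op": "step_arm", "data": {
  "motion": [
    [8.5,80,0,-28,0],
    [8.5,80,0,-28,0]
  ]
}}

```text
time: 18.0
tool_pos: [-0.1237, 1.0226, 0.5464]
tcp_rot: [1.426, 2.104, 1.175]
wrist_force: [-0.4, -0.5, -0.1]
width: 0.992
grip_force: 0.0
```

>>> {"op": "step_arm", "data": {
  "motion": [
    [8.5,80,0,-28,0],
    [8.5,80,0,-28,0]
  ]
}}

```text
time: 18.2
tool_pos: [-0.1576, 1.0267, 0.5444]
tcp_rot: [1.409, 2.12, 1.223]
wrist_force: [-0.3, 0.6, 0.1]
width: 0.997
grip_force: 0.0
```

```bash
python3 -c "
from h import *
s,T=show(); print(T.as_matrix().round(2)); p,Tf,w=fk(s['q']); print(w)"
```

```text
t 18.2 q [ 1.97  0.92  0.31 -0.91  1.59  1.39] tcp [-0.1576  1.0267  0.5444] con [-477.2 1299.6  544.4] F [-0.3  0.6  0.1] w 0.997
lean 54.3 az 36.1
[[-0.46  0.6   0.66]
 [ 0.87  0.15  0.48]
 [ 0.19  0.79 -0.58]]
[-0.36229778  0.86937127  0.74848632]
```

```bash
cat > path.py <<'E'
from h import *
s,T=show(); p0=np.array(s['tool_pos']); q=np.array(s['q']); z=T.as_matrix()[:,2]
T2=T*R.from_euler('z',-23,degrees=True)
off=.019
piv=W(45,-125,90)
def rod(a,l,r=175): return W(45-r*np.cos(l)*np.sin(a),-125+r*np.cos(l)*np.cos(a),90+r*np.sin(l))
g=rod(.658,0,172)+off*z
wps=[(p0,0),([.55,.45,.6],0),([.50,.05,.6],-23),([.40,-.235,.55],-23),([.40,-.235,.24],-23),(g,-23),(rod(.658,.17,172)+off*z,-23),(rod(.3,.17,172)+off*z,-10),(rod(0.02,.17,172)+off*z,0),(rod(0.02,0,172)+off*z,0)]
for (a,ta),(b,tb) in zip(wps,wps[1:]):
    a=np.array(a);b=np.array(b)
    for f in np.linspace(0,1,7)[1:]:
        q,e=ik(a+(b-a)*f,T*R.from_euler('z',ta+(tb-ta)*f,degrees=True),q)
    print(b.round(3),tb,q.round(2),round(e,4),'w',fk(q)[2].round(2),'min slack',np.minimum(q-lo,hi-q).min().round(2))
E
python3 path.py
```

```text
t 18.2 q [ 1.97  0.92  0.31 -0.91  1.59  1.39] tcp [-0.1576  1.0267  0.5444] con [-477.2 1299.6  544.4] F [-0.3  0.6  0.1] w 0.997
lean 54.3 az 36.1
[0.55 0.45 0.6 ] 0 [ 0.72 -0.27  1.73 -0.11  0.73  0.37] 0.0 w [0.32 0.28 0.8 ] min slack 0.67
[0.5  0.05 0.6 ] -23 [-0.4  -0.53  1.91  0.82  1.27 -1.25] 0.0 w [ 0.27 -0.12  0.8 ] min slack 0.41
[ 0.4   -0.235  0.55 ] -23 [-1.17 -0.26  1.82  0.94  1.76 -1.86] 0.0 w [ 0.17 -0.4   0.75] min slack 0.68
[ 0.4   -0.235  0.24 ] -23 [-1.17 -0.06  2.23  0.93  1.39 -2.35] 0.0 w [ 0.17 -0.4   0.44] min slack 0.2
[ 0.574 -0.112  0.079] -23 [-0.68  0.25  2.29  1.37  0.93 -2.55] 0.0023 w [ 0.35 -0.28  0.28] min slack 0.0
[ 0.576 -0.113  0.108] -23 [-0.68  0.19  2.28  1.32  0.94 -2.47] 0.0 w [ 0.35 -0.28  0.31] min slack 0.08
[ 0.621 -0.073  0.108] -10 [-0.55  0.21  2.25  1.41  0.86 -2.22] 0.0 w [ 0.39 -0.24  0.31] min slack 0.32
[ 0.665 -0.055  0.108] 0 [-0.47  0.26  2.19  1.45  0.82 -2.01] 0.0 w [ 0.44 -0.22  0.31] min slack 0.38
[ 0.664 -0.052  0.079] 0 [-0.46  0.31  2.2   1.51  0.81 -2.1 ] 0.0 w [ 0.44 -0.22  0.28] min slack 0.37
```

>>> {"op": "step_arm", "data": {
  "motion": [
    [5,-82,38,16,0],
    [5,-82,38,16,0],
    [5,-82,38,16,0],
    [5,-82,38,16,0],
    [5,-82,38,16,0],
    [5,-82,38,16,0],
    [5,-82,38,16,0],
    [5,-82,38,16,0],
    [5,-82,38,16,0],
    [5,-82,38,16,0],
    [5,-82,38,16,0],
    [5,-82,38,16,0],
    [5,-82,38,16,0],
    [5,-82,38,16,0],
    [5,-82,38,16,0],
    [5,-82,38,16,0],
    [5,-82,38,16,0],
    [5,-82,38,16,0],
    [5,-82,38,16,20],
    [5,-82,38,16,20]
  ]
}}

```text
time: 20.2
tool_pos: [0.5583, 0.4449, 0.6001]
tcp_rot: [1.785, 1.944, 1.324]
wrist_force: [-0.5, -0.6, -0.8]
width: 0.585
grip_force: 0.0
```

```bash
python3 -c "
from h import *
s,T=show()
for p in ([.5,.05,.6],[.40,-.235,.55]): print(delta(T,np.array(p)-s['tool_pos']))"
```

```text
t 20.2 q [ 0.65 -0.26  1.73 -0.04  0.73  0.58] tcp [0.5583 0.4449 0.6001] con [ 74.8 560.6 600.1] F [-0.5 -0.6 -0.8] w 0.585
lean 54.3 az 35.5
[-33.    0.7 -22.5]
[-57.3  -6.3 -39.6]
```

>>> {"op": "step_arm", "data": {
  "motion": [
    [5,-10,0,-7,8],
    [5,-20,0,-14,16],
    [5,-33,1,-22,140],
    [5,-33,1,-22,140],
    [5,-33,1,-22,140],
    [5,-33,1,-22,140],
    [5,-33,1,-22,140],
    [5,-33,1,-22,140],
    [5,-57,-6,-40,140],
    [5,-57,-6,-40,140],
    [5,-57,-6,-40,140],
    [5,-57,-6,-40,140],
    [5,-57,-6,-40,140],
    [5,-57,-6,-40,140],
    [5,-57,-6,-40,140],
    [5,-57,-6,-40,140],
    [5,-57,-6,-40,140],
    [5,-57,-6,-40,140],
    [5,-57,-6,-40,140]
  ]
}}

```text
time: 22.1
tool_pos: [0.4019, -0.2318, 0.5574]
tcp_rot: [-2.1, 0.855, -0.613]
wrist_force: [0.2, 0.2, 0.1]
width: 0.587
grip_force: 0.0
```

```bash
cat > tgt.py <<'E'
from h import *
s,T=show(); M=T.as_matrix(); z=M[:,2]; q=np.array(s['q'])
def rodp(a,l,r=175): return W(45-r*np.cos(l)*np.sin(a),-125+r*np.cos(l)*np.cos(a),90+r*np.sin(l))
def tw(a):
    d=T.inv().apply(rodp(a,0,275)-rodp(a,0,175)); return np.degrees(np.arctan2(-d[1],-d[0]))
p0=np.array(s['tool_pos'])
def go(p,tag=''): print(tag,np.round(p,3),'shift',delta(T,np.array(p)-p0))
E
python3 - <<'E'
from tgt import *
print(M.round(2)); print('twist',tw(.658),tw(0))
go([.40,-.235,.24],'down'); g=rodp(.658,0,172)+.019*z; go(g,'grip'); go(g-.1*z,'pre')
E
```

```text
t 22.1 q [-1.22 -0.26  1.81  0.93  1.81  1.26] tcp [ 0.4019 -0.2318  0.5574] con [-242.1  -57.4  557.4] F [0.2 0.2 0.1] w 0.587
lean 54.1 az 35.9
[[ 0.66 -0.37  0.66]
 [-0.74 -0.48  0.47]
 [ 0.14 -0.8  -0.59]]
twist 0.2911513786421009 22.95777027536089
down [ 0.4   -0.235  0.24 ] shift [-4.3 25.6 18.3]
grip [ 0.574 -0.112  0.079] shift [-4.1 26.2 45. ]
pre [ 0.508 -0.159  0.137] shift [-4.1 26.2 35. ]
```

>>> {"op": "step_arm", "data": {
  "motion": [
    [5,-0.8,5,3.5,0],
    [5,-1.6,10,7,0],
    [5,-2.5,15,10.5,0],
    [5,-3.4,20,14,0],
    [5,-4.3,25.6,18.3,0],
    [5,-4.2,25.9,22,0],
    [5,-4.1,26.2,26,0],
    [5,-4.1,26.2,30,0],
    [5,-4.1,26.2,34,0],
    [5,-4.1,26.2,38,0],
    [5,-4.1,26.2,38,0],
    [5,-4.1,26.2,38,0]
  ]
}}

```text
time: 23.3
tool_pos: [0.528, -0.1434, 0.1191]
tcp_rot: [-2.099, 0.854, -0.609]
wrist_force: [-0.9, 0.2, 1.1]
width: 0.586
grip_force: 0.0
```

```bash
python3 - <<'E'
from tgt import *
g=rodp(.658,0,172)+.019*z; go(g,'grip')
a,da=bot.read_camera('top'); b,_=bot.read_camera('scene')
a=cv2.resize(a[190:350,300:500],(500,400),interpolation=2); b=cv2.resize(b[130:290,110:290],(450,400),interpolation=2)
b=b[:,:300]
cv2.imwrite('pics/pre.png',np.hstack([a,b])[:,:,::-1])
E
```

```text
t 23.3 q [-0.86  0.14  2.31  1.19  1.06  0.65] tcp [ 0.528  -0.1434  0.1191] con [-98.2  -2.5 119.1] F [-0.9  0.2  1.1] w 0.586
lean 54.2 az 36.1
grip [ 0.574 -0.112  0.079] shift [0.2 0.  6.9]
```

View pics/pre.png

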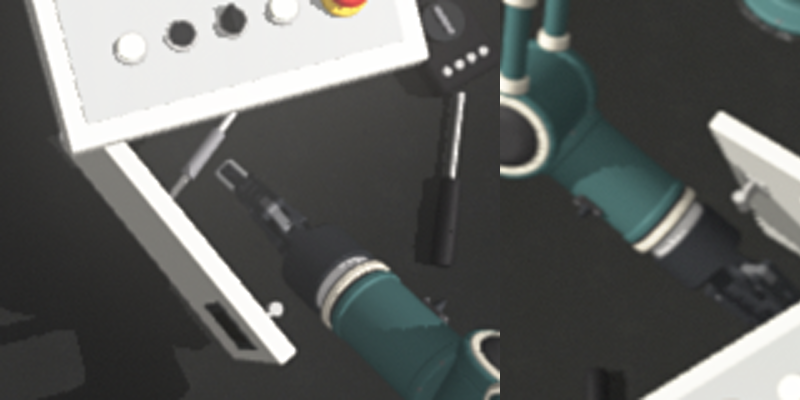

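>>> {"op": "step_arm", "data": {
  "force": 40,
  "motion": [
    [5,0.1,0,2.5,0],
    [5,0.2,0,5,0],
    [5,0.2,0,6.9,0],
    [5,0.2,0,6.9,0],
    [1,0.2,0,6.9,0],
    [1,0.2,0,6.9,0],
    [1,0.2,0,6.9,0],
    [1,0.2,0,6.9,0],
    [1,0.2,0,6.9,0]
  ]
}}

```text
time: 24.3
tool_pos: [0.575, -0.1148, 0.0803]
tcp_rot: [-2.098, 0.858, -0.615]
wrist_force: [1.6, -2.0, -0.6]
width: 0.168
grip_force: 38.9
```

```bash
python3 - <<'E'
from tgt import *
print(s['grip_force'])
G=C(p0-.019*z); print('grasp pt console',G.round(1))
r=172
for a,l in ((.658,.15),(.55,.17),(.4,.17),(.2,.17),(.05,.17),(.02,.1),(.02,.0)):
    go(p0+rodp(a,l,r)-rodp(.658,0,r),(a,l)); print(tw(a)-tw(.658))
E
```

```text
t 24.3 q [-0.74  0.24  2.29  1.33  0.96  0.58] tcp [ 0.575  -0.1148  0.0803] con [-45.7  13.8  80.3] F [ 1.6 -2.  -0.6] w 0.168
lean 54.2 az 35.8
38.90368580818176
grasp pt console [-60.    8.1  91.4]
(0.658, 0.15) [ 0.576 -0.116  0.106] shift [ 0.5 -2.1 -1.5]
0.0
(0.55, 0.17) [ 0.589 -0.103  0.109] shift [ 0.4 -3.4 -0.2]
3.7458977720629942
(0.4, 0.17) [ 0.608 -0.086  0.109] shift [ 0.4 -4.9  1.9]
8.810262869212293
(0.2, 0.17) [ 0.637 -0.068  0.109] shift [ 1.  -6.8  4.6]
15.553566915422824
(0.05, 0.17) [ 0.661 -0.059  0.109] shift [ 1.9 -8.1  6.6]
20.80209536326664
(0.02, 0.1) [ 0.665 -0.056  0.097] shift [ 1.8 -7.5  7.7]
21.887984801507578
(0.02, 0.0) [ 0.665 -0.055  0.08 ] shift [ 1.5 -6.1  8.7]
21.887984801507578
```

>>> {"op": "step_arm", "data": {
  "motion": [
    [1,0.2,-0.7,-0.5,0],
    [1,0.4,-1.4,-1,0],
    [1,0.5,-2.1,-1.5,0],
    [1,0.5,-2.1,-1.5,0]
  ]
}}

```text
time: 24.7
tool_pos: [0.5755, -0.116, 0.1053]
tcp_rot: [-2.099, 0.863, -0.612]
wrist_force: [4.2, -5.7, -10.8]
width: 0.171
grip_force: 63.5
```

>>> {"op": "step_arm", "data": {
  "motion": [
    [1,0,-0.6,0.6,2],
    [1,-0.1,-1.3,1.3,4],
    [1,-0.1,-2,2.3,6.5],
    [1,-0.1,-2.8,3.4,9],
    [1,-0.1,-2.8,3.4,9]
  ]
}}

```text
time: 25.2
tool_pos: [0.6065, -0.0838, 0.1064]
tcp_rot: [-2.008, 1.015, -0.525]
wrist_force: [-2.5, -5.4, -7.9]
width: 0.172
grip_force: 63.2
```

```bash
python3 - <<'E'
from tgt import *
G=C(p0-.019*z); d=G-[45,-125,90]; print('grasp',G.round(1),'r',np.linalg.norm(d),'swing',np.arctan2(-d[0],d[1]),'lift',np.arcsin(d[2]/np.linalg.norm(d)),s['grip_force'])
E
```

```text
t 25.2 q [-0.64  0.2   2.27  1.35  0.91  0.84] tcp [ 0.6065 -0.0838  0.1064] con [ -7.6  36.1 106.4] F [-2.5 -5.4 -7.9] w 0.172
lean 54.0 az 36.0
grasp [-21.8  30.4 117.5] r 171.39105259166698 swing 0.4060746780458605 lift 0.16135722697687832 63.17892372608185
```

>>> {"op": "step_arm", "data": {
  "motion": [
    [1,0.1,-1,1.3,3.3],
    [1,0.3,-2,2.7,6.7],
    [1,0.6,-2.7,3.7,9.5],
    [1,1,-3.4,4.7,12],
    [1,1,-3.4,4.9,13],
    [1,1,-2.8,5.8,13],
    [1,0.9,-2.1,6.3,13],
    [1,0.9,-1.5,6.7,13],
    [1,0.9,-1.5,6.7,13]
  ]
}}

```text
time: 26.1
tool_pos: [0.6623, -0.0516, 0.0807]
tcp_rot: [-1.863, 1.214, -0.4]
wrist_force: [-3.8, 6.1, -0.4]
width: 0.169
grip_force: 39.6
```

```bash
python3 - <<'E'
from tgt import *
G=C(p0-.019*z); d=G-[45,-125,90]; print('grasp',G.round(1),'r',np.linalg.norm(d),'swing',np.arctan2(-d[0],d[1]),'lift',np.arcsin(d[2]/np.linalg.norm(d)),s['grip_force'])
for n,sl in(('top',(slice(190,350),slice(300,500))),('scene',(slice(130,290),slice(110,310)))):
    a,_=bot.read_camera(n); cv2.imwrite(f'pics/f_{n}.png',cv2.resize(a[sl],(400,320),interpolation=2)[:,:,::-1])
cv2.imwrite('pics/fold.png',np.hstack([cv2.imread('pics/f_top.png'),cv2.imread('pics/f_scene.png')]))
E
```

```text
t 26.1 q [-0.52  0.3   2.21  1.46  0.84  1.03] tcp [ 0.6623 -0.0516  0.0807] con [54.5 53.7 80.7] F [-3.8  6.1 -0.4] w 0.169
lean 54.3 az 36.4
grasp [40.2 47.9 91.8] r 172.95060923269168 swing 0.027872603795148804 lift 0.010285335823028192 39.61360037326813
```

View pics/fold.png

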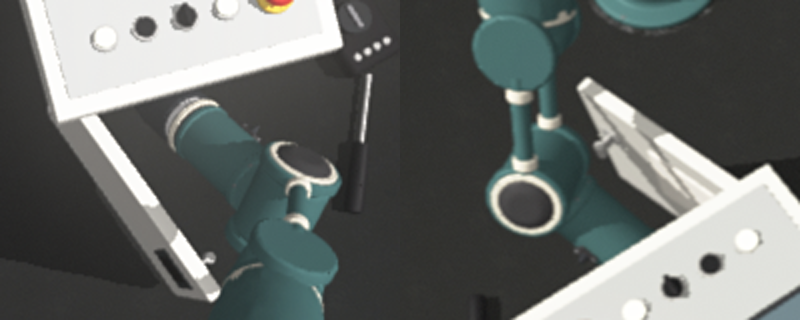

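The stay is folded (computed swing ≈ 0.03). The left half shows the hand reaching under the desk and the right half shows the door still open, with its free edge near (585,85). Next I release, back out, and check which poses on the outer side of the door the arm can reach.

>>> {"op": "step_arm", "data": {
  "motion": [
    [3.2,0,0,0,0],
    [3.2,0,0,0,0],
    [3.2,0,0,0,0],
    [3.2,0,0,-2,0],
    [3.2,0,0,-5,0],
    [3.2,0,0,-10,0],
    [3.2,0,0,-15,0],
    [3.2,0,0,-20,0],
    [3.2,0,0,-25,0],
    [3.2,0,0,-28,0],
    [3.2,0,0,-28,0]
  ]
}}

```text
time: 27.3
tool_pos: [0.48, -0.1918, 0.249]
tcp_rot: [-1.863, 1.22, -0.417]
wrist_force: [1.2, 0.5, 0.9]
width: 0.369
grip_force: 0.0
```

```bash
cat > door.py <<'E'
from tgt import *
def dp(th,r,o,zz): # point at distance o outside outer face
    d=np.array([-np.sin(th),-np.cos(th)]);n=np.array([-np.cos(th),np.sin(th)])
    c=np.array([-9,143])+r*d+(9+o)*n; return W(c[0],c[1],zz)
def door_angle(n='top'):
    _,d=bot.read_camera(n); X=grid(n,d); m=(abs(X[...,2]-.294)<.006)&(d>0)
    Cx=(X[m]-O)@np.c_[ex,ey]*1e3; k=(Cx[:,0]<-62)&(Cx[:,0]>-300)&(Cx[:,1]<165)&(Cx[:,1]>-165); Cx=Cx[k]
    rr=Cx-[-9,143]; k=(np.linalg.norm(rr,axis=1)<310); rr=rr[k]
    if len(rr)<20: return None
    f=cv2.fitLine(rr.astype(np.float32),4,0,.01,.01).ravel(); dd=f[:2]*(-np.sign(f[0])); return np.arctan2(-dd[0],-dd[1]),len(rr),np.linalg.norm(rr,axis=1).max(),f[2:]
E
python3 - <<'E'
from door import *
D=door_angle(); print('door',D, door_angle('scene')); th=D[0]
for tht in (th,.9,.7,.5,.3,0):
  for r in (178,220,260,285):
    o=[]
    for zz in (100,150,220,260):
      for off in (15,50):
        if tht<.4 and zz>150: continue
        best=9
        for t0 in (0,90,180,270):
          qq,e=ik(dp(tht,r,off,zz),T*R.from_euler('z',t0,degrees=True),q)
          best=min(best,e)
        o.append((zz,off,round(best,3)))
    print(round(tht,2),r,o)
E
```

```text
t 27.3 q [-1.01 -0.08  2.23  1.    1.29  1.26] tcp [ 0.48   -0.1918  0.249 ] con [-156.5  -37.7  249. ] F [1.2 0.5 0.9] w 0.369
lean 54.2 az 35.3
door (np.float32(1.2092916), 1000, np.float64(307.12498399489607), array([-164.66475 ,  -59.530277], dtype=float32)) (np.float32(1.2148952), 782, np.float64(307.7190126512307), array([-167.1605  ,  -62.582233], dtype=float32))
1.21 178 [(100, 15, np.float64(0.015)), (100, 50, np.float64(0.083)), (150, 15, np.float64(0.0)), (150, 50, np.float64(0.052)), (220, 15, np.float64(0.0)), (220, 50, np.float64(0.0)), (260, 15, np.float64(0.0)), (260, 50, np.float64(0.0))]
1.21 220 [(100, 15, np.float64(0.017)), (100, 50, np.float64(0.088)), (150, 15, np.float64(0.0)), (150, 50, np.float64(0.057)), (220, 15, np.float64(0.0)), (220, 50, np.float64(0.0)), (260, 15, np.float64(0.0)), (260, 50, np.float64(0.0))]
1.21 260 [(100, 15, np.float64(0.008)), (100, 50, np.float64(0.08)), (150, 15, np.float64(0.0)), (150, 50, np.float64(0.049)), (220, 15, np.float64(0.0)), (220, 50, np.float64(0.0)), (260, 15, np.float64(0.0)), (260, 50, np.float64(0.0))]
1.21 285
[... 3285 characters left out ...]
, np.float64(0.0)), (100, 50, np.float64(0.0)), (150, 15, np.float64(0.0)), (150, 50, np.float64(0.0))]
0.3 285 [(100, 15, np.float64(0.0)), (100, 50, np.float64(0.0)), (150, 15, np.float64(0.0)), (150, 50, np.float64(0.0))]
0 178 [(100, 15, np.float64(0.0)), (100, 50, np.float64(0.0)), (150, 15, np.float64(0.0)), (150, 50, np.float64(0.0))]
0 220 [(100, 15, np.float64(0.0)), (100, 50, np.float64(0.0)), (150, 15, np.float64(0.0)), (150, 50, np.float64(0.0))]
0 260 [(100, 15, np.float64(0.0)), (100, 50, np.float64(0.0)), (150, 15, np.float64(0.0)), (150, 50, np.float64(0.0))]
0 285 [(100, 15, np.float64(0.0)), (100, 50, np.float64(0.0)), (150, 15, np.float64(0.0)), (150, 50, np.float64(0.0))]
```

```bash
python3 - <<'E'
from door import *
go(p0+[0,0,.2],'up'); go(dp(1.21,280,55,450),'over'); go(dp(1.21,280,55,240),'dn')
for t in (1.21,1.1,1.0,.9,.8,.7): go(dp(t,270,10,240),t)
qq=q
for p in (p0+[0,0,.2],dp(1.21,280,55,450),dp(1.21,280,55,240),dp(1.0,270,10,240),dp(.7,270,10,240),dp(.7,240,40,110),dp(.3,240,10,110),dp(0,230,5,110)):
    for a in np.linspace(0,1,6)[1:]: pass
    qq,e=ik(p,T,qq); print(qq.round(2),round(e,4))
E
```

```text
t 27.4 q [-1.01 -0.08  2.23  1.    1.29  1.26] tcp [ 0.4802 -0.1887  0.2458] con [-155.6  -34.8  245.8] F [-0.3  0.3 -0.4] w 0.373
lean 54.2 az 35.7
up [ 0.48  -0.189  0.446] shift [ -3.4 -15.9 -11.7]
over [ 0.313 -0.088  0.45 ] shift [-20.1  -8.  -18.2]
dn [ 0.313 -0.088  0.24 ] shift [-16.5   8.7  -5.9]
1.21 [ 0.346 -0.119  0.24 ] shift [-12.2   7.2  -5.2]
1.1 [ 0.363 -0.144  0.24 ] shift [-9.3  6.6 -5.2]
1.0 [ 0.38  -0.164  0.24 ] shift [-6.7  5.9 -5.1]
0.9 [ 0.4   -0.183  0.24 ] shift [-4.1  5.1 -4.7]
0.8 [ 0.421 -0.2    0.24 ] shift [-1.7  4.1 -4.1]
0.7 [ 0.444 -0.215  0.24 ] shift [ 0.6  3.  -3.3]
[-0.95 -0.24  1.99  0.95  1.47  1.64] 0.0
[-1.25 -0.63  2.22  0.92  1.8   1.58] 0.0
[-1.25 -0.48  2.53  0.89  1.51  1.22] 0.0
[-1.14 -0.22  2.36  0.94  1.38  1.21] 0.0
[-1.06 -0.06  2.23  0.99  1.31  1.23] 0.0
[-1.04  0.1   2.39  1.09  1.14  0.95] 0.0
[-0.88  0.27  2.17  1.18  1.07  1.04] 0.0
[-0.76  0.33  2.08  1.24  1.    1.1 ] 0.0
```

>>> {"op": "step_arm", "data": {
  "motion": [
    [0,-1,-5,-3.5,0],
    [0,-2,-10,-7.5,0],
    [0,-3.4,-15.9,-11.7,0],
    [0,-9,-13,-14,0],
    [0,-14,-10.5,-16,0],
    [0,-20.1,-8,-18.2,0],
    [0,-20.1,-8,-18.2,0],
    [0,-19,-4,-15,0],
    [0,-18,1,-11.5,0],
    [0,-17,6,-8,0],
    [0,-16.5,8.7,-5.9,0],
    [0,-16.5,8.7,-5.9,0]
  ]
}}

```text
time: 28.6
tool_pos: [0.3113, -0.0825, 0.234]
tcp_rot: [-1.855, 1.22, -0.393]
wrist_force: [-0.1, 0.8, 0.5]
width: -0.002
grip_force: 0.0
```

```bash
python3 - <<'E'
from door import *
print(door_angle())
for t in (1.1,.9,.7,.6,.5): go(dp(t,270,10,240),t)
E
```

```text
t 28.6 q [-1.34 -0.48  2.54  0.84  1.58  1.17] tcp [ 0.3113 -0.0825  0.234 ] con [-293.5  109.5  234. ] F [-0.1  0.8  0.5] w -0.002
lean 54.4 az 36.5
(np.float32(1.2242076), 908, np.float64(289.7843592490237), array([-165.31866 ,  -58.999153], dtype=float32))
1.1 [ 0.363 -0.144  0.24 ] shift [ 7.6 -2.6  0.1]
0.9 [ 0.4   -0.183  0.24 ] shift [12.8 -4.2  0.6]
0.7 [ 0.444 -0.215  0.24 ] shift [17.6 -6.3  1.9]
0.6 [ 0.468 -0.227  0.24 ] shift [19.8 -7.5  2.9]
0.5 [ 0.493 -0.237  0.24 ] shift [21.8 -8.8  4. ]
```

Sweep the door in at about 2 cm per row, then check its angle.

>>> {"op": "step_arm", "data": {
  "motion": [
    [0,2,-0.6,0,0],
    [0,4,-1.3,0,0],
    [0,5.8,-2,0,0],
    [0,7.6,-2.6,0.1,0],
    [0,9.3,-3.2,0.2,0],
    [0,11,-3.7,0.4,0],
    [0,12.8,-4.2,0.6,0],
    [0,14.4,-4.9,1,0],
    [0,16,-5.6,1.4,0],
    [0,17.6,-6.3,1.9,0],
    [0,17.6,-6.3,1.9,0],
    [0,17.6,-6.3,1.9,0]
  ]
}}

```text
time: 29.85
tool_pos: [0.4457, -0.2203, 0.2491]
tcp_rot: [-1.863, 1.217, -0.406]
wrist_force: [0.3, -0.2, -0.5]
width: 0.002
grip_force: 0.0
```

```bash
python3 - <<'E'
from door import *
D=door_angle(); print(D,door_angle('scene'))
th=float(D[0])
go(p0-.04*z,'back'); go(dp(th,240,50,240),'off'); go(dp(th,240,50,110),'low')
for t in (th,.5,.4,.3,.2): go(dp(t,235,8,110),t)
E
```

```text
t 29.85 q [-1.11 -0.06  2.21  0.96  1.37  1.22] tcp [ 0.4457 -0.2203  0.2491] con [-196.8  -57.   249.1] F [ 0.3 -0.2 -0.5] w 0.002
lean 54.2 az 36.0
(np.float32(0.6123304), 778, np.float64(308.4730069887322), array([-110.47386, -155.4376 ], dtype=float32)) (np.float32(0.6037577), 682, np.float64(309.2522977248793), array([-114.87871, -165.77698], dtype=float32))
back [ 0.419 -0.239  0.272] shift [-0. -0. -4.]
off [ 0.438 -0.184  0.24 ] shift [-3.4  0.6  1.8]
low [ 0.438 -0.184  0.11 ] shift [-1.1 10.9  9.4]
0.6123303771018982 [ 0.479 -0.194  0.11 ] shift [ 1.7  8.6 11.6]
0.5 [ 0.504 -0.204  0.11 ] shift [ 3.7  7.4 12.7]
0.4 [ 0.526 -0.21   0.11 ] shift [ 5.3  6.1 13.9]
0.3 [ 0.549 -0.214  0.11 ] shift [ 6.8  4.8 15.2]
0.2 [ 0.573 -0.216  0.11 ] shift [ 8.1  3.5 16.7]
```

>>> {"op": "step_arm", "data": {
  "motion": [
    [0,-3.4,0.6,1.8,0],
    [0,-2.6,4,4.3,0],
    [0,-1.8,7.5,6.8,0],
    [0,-1.1,10.9,9.4,0],
    [0,0.3,9.7,10.5,0],
    [0,1.7,8.6,11.6,0],
    [0,2.7,8,12.1,0],
    [0,3.7,7.4,12.7,0],
    [0,4.5,6.7,13.3,0],
    [0,5.3,6.1,13.9,0],
    [0,6,5.5,14.6,0],
    [0,6.8,4.8,15.2,0],
    [0,7.4,4.2,15.9,0],
    [0,8.1,3.5,16.7,0],
    [0,8.1,3.5,16.7,0],
    [0,8.1,3.5,16.7,0]
  ]
}}

```text
time: 31.55
tool_pos: [0.5724, -0.2161, 0.1079]
tcp_rot: [-1.862, 1.219, -0.405]
wrist_force: [0.7, 0.8, -0.3]
width: 0.003
grip_force: 0.0
```

```bash
python3 - <<'E'
from door import *
print(door_angle('scene'))
for t in (.2,.15,.1,.07,.04,.02,0,-.02): go(dp(t,230,0,110),t)
a,_=bot.read_camera('top'); b,_=bot.read_camera('scene')
cv2.imwrite('pics/push.png',np.hstack([cv2.resize(a[190:350,300:500],(400,320),interpolation=2),cv2.resize(b[130:290,110:310],(400,320),interpolation=2)])[:,:,::-1])
E
```

```text
t 31.55 q [-0.89  0.29  2.14  1.17  1.08  1.05] tcp [ 0.5724 -0.2161  0.1079] con [-72.9 -83.9 107.9] F [ 0.7  0.8 -0.3] w 0.003
lean 54.2 az 36.0
None
0.2 [ 0.581 -0.211  0.11 ] shift [-0.1 -0.7  0.7]
0.15 [ 0.592 -0.21   0.11 ] shift [ 0.4 -1.4  1.4]
0.1 [ 0.604 -0.209  0.11 ] shift [ 0.9 -2.1  2.2]
0.07 [ 0.611 -0.209  0.11 ] shift [ 1.1 -2.5  2.7]
0.04 [ 0.617 -0.207  0.11 ] shift [ 1.3 -3.   3.2]
0.02 [ 0.622 -0.207  0.11 ] shift [ 1.5 -3.2  3.6]
0 [ 0.626 -0.206  0.11 ] shift [ 1.6 -3.5  3.9]
-0.02 [ 0.631 -0.205  0.11 ] shift [ 1.7 -3.8  4.3]
```

View pics/push.png

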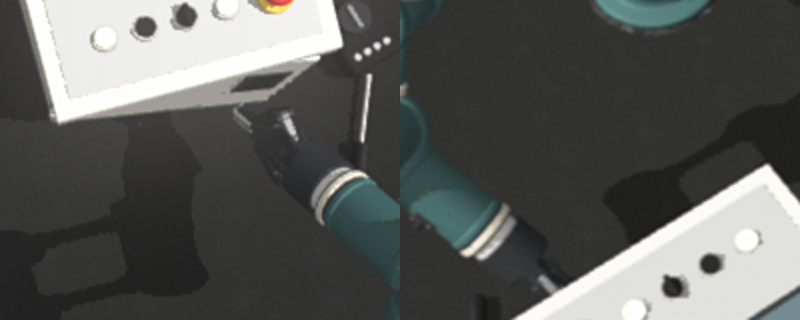

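The left half shows the door mostly shut, with the fingertips touching it near (240,112) below the desk edge. I'll push on slowly.

>>> {"op": "step_arm", "data": {
  "motion": [
    [0,0.1,-0.9,0.9,0],
    [0,0.3,-1.2,1.2,0],
    [0,0.5,-1.5,1.5,0],
    [0,0.7,-1.8,1.8,0],
    [0,0.9,-2.1,2.2,0],
    [0,1,-2.3,2.4,0],
    [0,1.1,-2.5,2.7,0],
    [0,1.2,-2.7,2.9,0],
    [0,1.2,-2.7,2.9,0]
  ]
}}

```text
time: 32.6
tool_pos: [0.6126, -0.2089, 0.1102]
tcp_rot: [-1.863, 1.22, -0.405]
wrist_force: [-4.3, -1.3, 1.4]
width: -0.001
grip_force: 2.3
```

>>> {"op": "step_arm", "data": {
  "motion": [
    [0,0.1,-0.15,0.2,0],
    [0,0.15,-0.3,0.4,0],
    [0,0.2,-0.4,0.5,0],
    [0,0.2,-0.4,0.5,0]
  ]
}}

```text
time: 33.0
tool_pos: [0.6197, -0.2072, 0.1103]
tcp_rot: [-1.862, 1.219, -0.406]
wrist_force: [-1.1, 0.2, -0.2]
width: -0.0
grip_force: 0.0
```

>>> {"op": "step_arm", "data": {
  "motion": [
    [0,0.05,-0.12,0.16,0],
    [0,0.1,-0.25,0.32,0],
    [0,0.1,-0.25,0.32,0]
  ]
}}

```text
time: 33.3
tool_pos: [0.6226, -0.2063, 0.1099]
tcp_rot: [-1.863, 1.219, -0.405]
wrist_force: [-10.2, -3.2, 3.5]
width: 0.002
grip_force: 4.5
```

```bash
python3 - <<'E'
from door import *
a,d=bot.read_camera('top'); X=grid('top',d); Cx=(X-O)@np.stack([ex,ey,[0,0,1]],1)*1e3
m=(d>0)&(Cx[...,0]<-22)&(Cx[...,0]>-66)&(Cx[...,1]<150)&(Cx[...,1]>-160)&(Cx[...,2]>30)&(Cx[...,2]<297); print('pts in front of shut door',m.sum(), Cx[m].round(0)[:8])
E
```

```text
t 33.3 q [-0.8   0.33  2.08  1.21  1.03  1.09] tcp [ 0.6226 -0.2063  0.1099] con [-21.8 -86.6 109.9] F [-10.2  -3.2   3.5] w 0.002
lean 54.1 az 36.0
pts in front of shut door 253 [[ -45. -119.  200.]
 [ -46. -120.  206.]
 [ -47. -121.  210.]
 [ -48. -124.  208.]
 [ -43. -113.  186.]
 [ -44. -114.  192.]
 [ -46. -113.  201.]
 [ -47. -115.  204.]]
```

>>> {"op": "step_arm", "data": {
  "motion": [
    [0,0.05,-0.1,0.13,0],
    [0,0.05,-0.1,0.13,0]
  ]
}}

```text
time: 33.55
tool_pos: [0.6231, -0.2062, 0.1098]
tcp_rot: [-1.864, 1.219, -0.404]
wrist_force: [-19.0, -5.8, 9.7]
width: 0.001
grip_force: 9.6
```

>>> {"op": "step_arm", "data": {
  "motion": [
    [0,-0.05,0.1,-0.2,0],
    [0,-0.2,0.4,-0.6,0],
    [0,-0.5,1,-1.5,0],
    [0,-1,1.5,-5,0],
    [0,-1,1.5,-9,0],
    [0,-1,1.5,-13,0],
    [0,-1,1.5,-17,0],
    [0,-1,1.5,-21,0],
    [0,-1,1.5,-23,0],
    [0,-1,1.5,-23,0],
    [0,-1,1.5,-23,0]
  ]
}}

```text
time: 34.65
tool_pos: [0.4602, -0.3093, 0.2345]
tcp_rot: [-1.862, 1.221, -0.406]
wrist_force: [-0.6, 0.1, 0.2]
width: -0.003
grip_force: 0.0
```

```bash
python3 - <<'E'
from door import *
a,d=bot.read_camera('top'); X=grid('top',d); Cx=(X-O)@np.stack([ex,ey,[0,0,1]],1)*1e3
m=(d>0)&(Cx[...,0]<-10)&(Cx[...,0]>-62)&(Cx[...,1]<150)&(Cx[...,1]>-160)&(Cx[...,2]>30)&(Cx[...,2]<297); print('pts',m.sum(), Cx[m].round(0)[::max(1,m.sum()//12)])
b,_=bot.read_camera('scene')
cv2.imwrite('pics/end.png',np.hstack([cv2.resize(a[150:350,280:520],(400,334),interpolation=2),cv2.resize(b[130:430,100:400],(400,334),interpolation=2)])[:,:,::-1])
E
```

```text
t 34.65 q [-1.16  0.12  2.05  0.94  1.38  1.17] tcp [ 0.4602 -0.3093  0.2345] con [-204.5 -146.8  234.5] F [-0.6  0.1  0.2] w -0.003
lean 54.2 az 35.8
pts 6 [[-14. 148.  95.]
 [-16. 149.  95.]
 [-19. 150.  93.]
 [-18. 149.  75.]
 [-19. 149.  64.]
 [-19. 147.  60.]]
```

View pics/end.png

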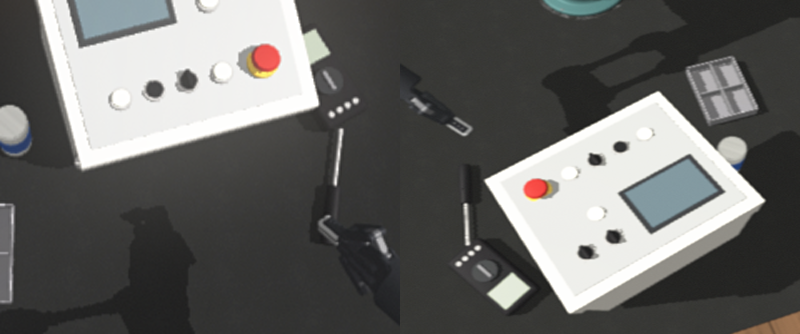

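The door is shut: nothing of it shows in front of the desk edge. The tools, can and tray are where they were, and the arm is clear.

```bash
python3 -c "
from workcell import bot
print(bot.finish_job())"
```

```text
the job is handed in; nothing more can be done
None
```

The stay is unhooked and folded along the sill, the door is shut on its catch, and the job is handed in at about 35 s. The last camera view showed the door flush and nothing knocked; the stay was not visible then, but its computed swing was about 0.03 rad when I released it.

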